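# Lock the slide-out spice tray with its quick-release pin

### The arm

A 6-joint arm with a two-finger parallel gripper is mounted at the origin on a cart in front of the work surface, level with it; the furniture and walls round the work are solid. World frame = base frame: x ahead of the robot, y to its left, z up, the work surface at z = 0. Lengths are in m, angles in rad, forces in N, time in s.
With the tool pointing down it reaches from about 0.35 to 0.975 m from the base axis. Payload 4.9 kg.
Tool frame: the origin (TCP) lies between the finger pads, 19 mm behind the fingertips; this is the grasp point; z points along the fingers, y is the line along which they close (so a half turn about z gives the same grasp; the last joint's range is limited). The gripper opens to 85 mm and grips with 20 to 120 N. Pads are 22 mm wide; open, the fingers measure 114 mm over their backs; the gripper's body (76 mm by 85 mm) begins 54 mm behind the grasp point. The pads swing forward as they close: fully open they stand 13 mm farther back than shut.
Start: joints at [-1.411, 0.053, 1.613, -0, 1.476, -0.119], TCP at [0.172, -0.601, 0.25] pointing down, gripper open.
Joint ranges: [-3.01, 3.01], [-1.01, 2.22], [0.06, 2.58], [-1.02, 4.17], [0.09, 2.62], [-3.14, 3.14]. Speed limits (rad/s): [2.57, 2.57, 3.14, 3.14, 3.14, 3.14].

### API

Orientations are given as a rotation vector (axis times angle).
In Python, from station import ctrl gives the robot as it stands.
- The arm moves only by the tool send_rows, never from a script. Its argument "rows" is a list of rows, each a list of 3 entries, a list of its own where there are three numbers: the finger opening in cm, from 0 to 8.54, then the shift along the tool's x, y, z in cm, then the turn about the tool's z in degrees. A call has 1 to 10 rows; each row shifts and turns the commanded pose from where the row before left it, along the tool's axes as they then stand; what a row does not reach is not made up. A row lasts 1/8 s, in which the tool goes at most 62.5 mm and 10.7 degrees, less where a joint would pass 70% of its speed; a pose out of reach is approached as far as the arm can. A call with a gripper value outside its range is refused whole. The fingers move at their own pace and stop on an object; "newtons" is the grip in N (left out, the last holds). Time passes only in rows, so rows that do not move let the fingers close. It gives the time, the measured TCP pose, the force, the opening and the grip force at its end, in the units of the state.
- ctrl.get_obs(): the state, without advancing time (a new reading comes with each control period).
- ctrl.get_image(name): name is "side" or "top" or "wrist"; returns a dict with "frame" (400x640x3 uint8, red, green, blue), "range_z" (400x640 float32, m along the optical axis (not along the pixel's ray), 0 where there is no reading), "fx", "fy", "cx", "cy" (pixels), "cam_to_world" (4x4, takes a point from camera to world coordinates). Camera axes: x right, y down, z forward; pixel columns grow to the right and rows downward; lengths in m; the calibration is good to about 2 mm. The wrist camera is an equidistant fisheye: a pixel r from the principal point sees the ray r / f radians off the axis. A picture is of the moment at which its call begins.
- ctrl.finish_job(): hands the job in; it is judged then, once.
The state is a dict: "t": time; "q": joint angles; "dq": joint speeds; "effort": joint torques, N m; "tool_pos": TCP position; "tool_rot": TCP orientation; "contact_force": force on the tool from outside, world axes, zero at the start; "wrist_torque": the same for the moment, N m; "opening": finger opening in m; "grip_force": force on a finger pad.
Only numpy, scipy, OpenCV 4.12 (cv2) and the standard library are available. Lean on these libraries where they do the work, as an engineer would, in place of code of your own. Each camera call takes 0.05 s, during which the arm holds its last target. There are 200 camera calls.

### The job

Push the spice tray gently home on its base until it stops, so that the hole in its tongue comes under the clevis holes. Then take the quick-release pin out of its wooden socket with both side buttons squeezed in, slide it down through the holes and press it gently (well under 20 newtons), flange against the spring washer, until it is fully seated, and let go of the buttons there so that the balls spring out under the clevis and lock it. Leave the other things where they are.

Things in the scene. Friction and masses are not known exactly. Their poses are not given: they have to be found in the camera images.
- caddy: fixed wooden base of the spice tray, 195 mm long. Origin on the worktop under the clevis hole axis; x points from the front (push tab) to the back (tray), z up. On it, on levelling screws, stands the carriage with a steel clevis (two level ears, 30 x 60 x 6 mm, 8 mm apart, 14 mm vertical through holes) and the tray. The tray's canisters stand 95 to 110 mm high, from x = 80 mm back.
- clevis_hole (a point): point on the clevis hole axis 60 mm above the worktop; axes as caddy. The carriage is set at a height that differs each time and is not measured: the upper ear's top face lies 0 to 15 mm above this point and has to be felt. Round the hole lies a spring washer, 26 mm wide, 4 mm thick at rest; it yields from 2 N and is flush with the ear at 5 N; then the flange meets solid steel.
- tray (a joint): slide of the tray along the caddy's x, m: 0 with the 14 mm hole of its tongue (a flat bar that runs between the clevis ears) and the clevis holes in line, positive when pulled out to the front, -0.0035 at the hard end stop when fully home. About 2.5 N of friction; it stays where it is left. The last 3.5 mm past the line do no harm: the pin's tapered nose draws the tray back.
- tab_home (a point): fixed point 38 mm in front of the hole axis, where the front face of the push tab (front end of the tray's tongue) is when tray is 0; the tab is further out along the caddy's -x by the value of tray. Tab 44 mm wide, 8 mm thick, 26 mm high; whatever the carriage's height it covers 55 to 66 mm above the worktop. Push it with closed fingers pointing down.
- pin: quick-release ball-lock pin, standing in its wooden socket, flange on the socket's top. Origin: centre of the flange's underside; z up along the pin. Below: shank 12 mm diameter down to z = -29 mm, then a taper. Above: flange 30 mm diameter, 5 mm thick, and a black grip barrel 22 mm diameter to z = 40 mm. Mass 0.1 to 0.2 kg.
- pin_grip (a point): point on the pin's axis 28 mm above the flange's underside, where to grip (TCP here; fingertips end just above the flange); axes as pin. The two steel buttons are on the barrel's +y and -y sides, 14 mm wide, 16 to 36 mm above the flange's underside; across them the pin measures 29 mm, 23 mm when both are squeezed in.
- pin_nose (a point): tip of the pin's nose, 39 mm below the flange's underside; the nose tapers from 12 to 5 mm diameter over its last 10 mm. Entering and drawing the tray into line takes 5 to 10 N; more than 25 N between pin and clevis would bend the parts
- pin_balls (a point): point on the pin's axis between the two locking balls, 24 mm below the flange's underside. The balls (21.6 to 26.6 mm below the flange) stick out 3 mm on the +y and -y sides and do not pass the holes, but lie flush while the buttons are in. With the flange under 1.3 mm above the upper ear they come clear below the lower ear.
- button_l (a joint): button on the pin's +y side with its ball, m: 0 out (ball out, locking), 0.003 fully in (ball flush). Spring: 6 N at the start, 9 N fully in; squeeze the two with 25 N or more while moving the pin.
- button_r (a joint): the same on the pin's -y side
- socket: fixed wooden parking socket of the pin, 50 x 50 x 70 mm on a 62 mm foot, with a hole of 23 mm diameter, 55 mm deep, from above. Origin under its centre on the worktop. The pin has some play in it and lifts straight out (39 mm).
- spout_tip (a point): end of the fixed water pump's spout, an obstacle: a pipe 50 mm thick, 200 to 250 mm above the worktop, from here to the right (-y) and back to the pump. Keep the gripper's body clear of it; at the clevis and the tab it is clear when the fingers close along the caddy's x
- weight: bystander: small pale brass-like weight with a knob, 35 x 35 x 44 mm, origin under its centre; leave alone
- muffin_ring: bystander: tin muffin ring, 82 mm wide, 21 mm high; leave alone
- butter_stamp: bystander: turned wooden butter stamp, 64 mm wide, 66 mm high; leave alone
- timer: bystander: egg timer (hourglass), 54 mm wide, 110 mm high; leave alone
Things that resemble listed ones, but are neither listed nor needed, are in the scene too. Of the things like the pin, leave any that is blue or purple; of the rest the smaller one is meant.

How it is judged:
By the outcome, as a careful person would: the job done as asked, in the order asked, and still so for the second after the job is handed in, with the robot touching nothing.
It also fails if it takes over 61 s, if anything falls off the work surface, if the arm or the gripper's body presses on something with over 40 N, if the wrist force passes 120 N, or if a joint passes its speed limit or range.

## Working session

There is one attempt and no reset: what is moved stays moved. The work goes in short steps, Python scripts to look and compute and a tool call to move; the robot and the scene stay as the last step left them, time stands still between calls to the robot, and variables do not carry over. Pictures are saved under pics/ and viewed, at most 10 in all, crops included, and the job is handed in when it is done.

Besides the shell and the picture viewer there is one more tool, called after "Emit:" as a command line: name --argument value ..., lists and objects as JSON in quotes. send_rows: Moves the arm, as the interface text tells. Its arguments: {"type":"object","properties":{"rows":{"type":"array","items":{"type":"array"}},"newtons":{"type":"number"}},"required":["rows"]}

```bash
ls; mkdir -p pics; cat > h.py <<'E'
import numpy as np, cv2
from station import ctrl
def grab(n):
    d=ctrl.get_image(n); np.savez(f'{n}.npz',**d); cv2.imwrite(f'pics/{n}_raw.png',d['frame'][:,:,::-1]); return d
def load(n): return dict(np.load(f'{n}.npz'))
def pts(d):
    "world point per pixel, pinhole"
    z=d['range_z']; v,u=np.mgrid[:z.shape[0],:z.shape[1]]
    p=np.stack([(u-d['cx'])/d['fx']*z,(v-d['cy'])/d['fy']*z,z],-1)
    return p@d['cam_to_world'][:3,:3].T+d['cam_to_world'][:3,3]
def ray(d,u,v,h):
    r=d['cam_to_world'][:3,:3]@np.array([(u-d['cx'])/d['fx'],(v-d['cy'])/d['fy'],1]); o=d['cam_to_world'][:3,3]
    return o+r*(h-o[2])/r[2]
E
python3 - <<'E'
from h import *
for n in('top','side'):
    d=grab(n); print(n,d['fx'],d['cx'],d['cy'],d['cam_to_world'].round(3).tolist())
print(ctrl.get_obs())
E
```

```text
pics
top 412.6983783847753 321.01061436669505 199.60299636945365 [[-0.025, -0.998, 0.064, 0.441], [-1.0, 0.024, -0.011, 0.347], [0.009, -0.064, -0.998, 1.408], [0.0, 0.0, 0.0, 1.0]]
side 486.0192786333164 315.62078174790526 194.94247014963784 [[-0.976, -0.104, 0.19, 0.271], [-0.216, 0.504, -0.836, 1.317], [-0.008, -0.857, -0.515, 0.783], [0.0, 0.0, 0.0, 1.0]]
{'t': 0.1, 'q': array([-1.41102242e+00,  5.33041666e-02,  1.61416019e+00, -2.72798500e-05,
        1.47600497e+00, -1.18993986e-01]), 'dq': array([-0.00194949, -0.00245497, -0.00480071, -0.0007585 ,  0.00275636,
        0.00072585]), 'effort': array([-7.08182197e-04, -3.94905961e+01, -3.71362853e+01, -1.56636966e-04,
        3.93554452e-03, -7.71063810e-06]), 'tool_pos': array([ 0.17189393, -0.60034346,  0.24887558]), 'tool_rot': array([-3.10926667e+00, -4.36214548e-01,  1.02687364e-04]), 'contact_force': array([-0.70627951, -0.64455532,  0.6952066 ]), 'wrist_torque': array([ 0.02968194, -0.02436687,  0.02020578]), 'grip_force': 0.0, 'opening': 0.08556065813391109}
```

View pics/top_raw.png

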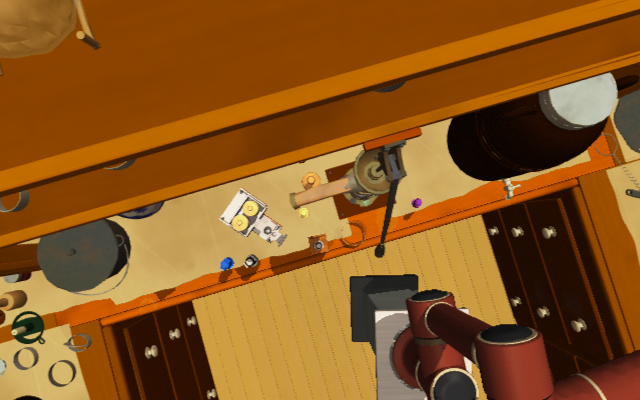

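View pics/side_raw.png

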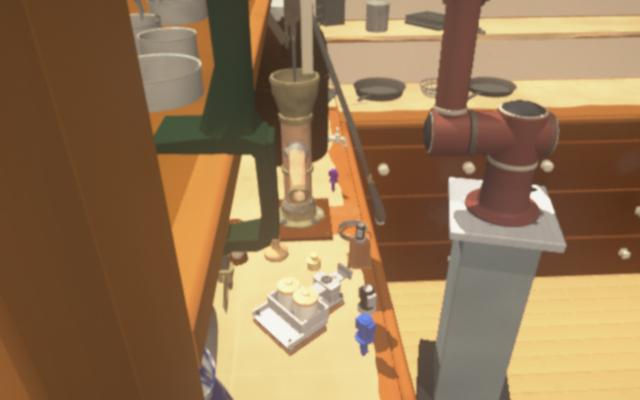

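The top view shows the caddy at about (255,215), the spout at (320,197), a pin-like thing at (318,243), another at (251,261), a blue one at (227,263) and a purple one at (417,203). I'll enlarge to tell the two non-blue candidates apart.

```bash
python3 - <<'E'
from h import *
t=load('top')['frame'][180:285,205:345,::-1]; s=load('side')['frame'][215:350,245:395,::-1]
a=cv2.resize(t,(790,592),interpolation=cv2.INTER_CUBIC); cv2.imwrite('pics/topc.png',a)
cv2.imwrite('pics/sidec.png',cv2.resize(s,(660,594),interpolation=cv2.INTER_CUBIC))
E
```

```text
(no output)
```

View pics/topc.png

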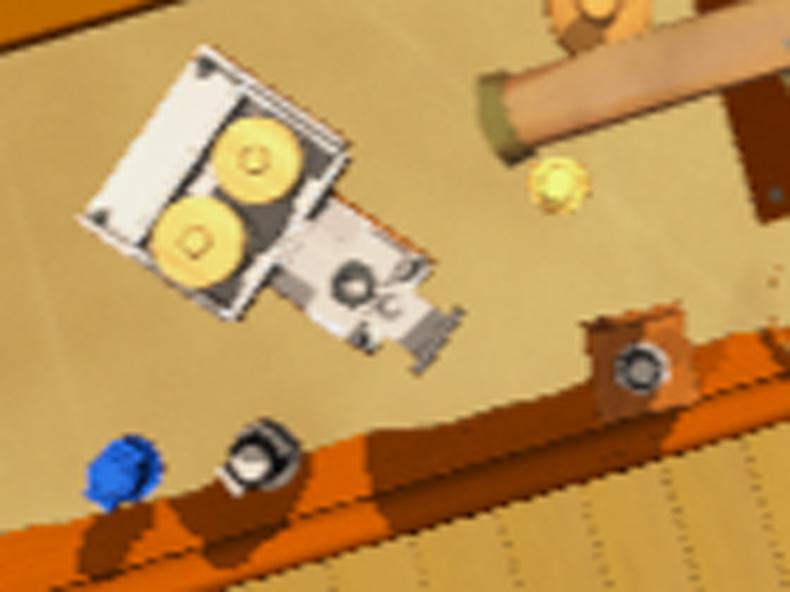

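View pics/sidec.png

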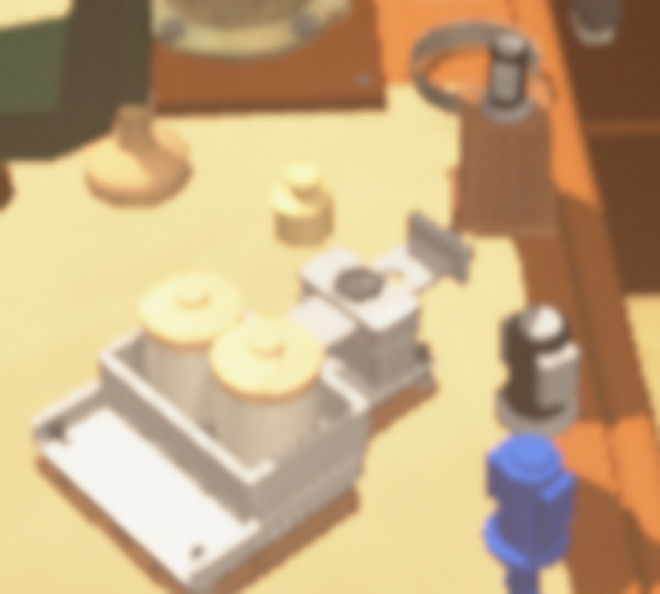

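Two pin-like things are neither blue nor purple: (318,243) in the brown wooden socket, and (251,261), a visibly larger one with no socket. The one at (318,243) is meant, as it is smaller and stands in the wooden socket. Next I measure the rough positions.

```bash
python3 - <<'E'
from h import *
d=load('top'); P=pts(d)
k=790/140
def at(cx,cy): return 205+cx/k,180+cy/(592/105)
def show(n,cx,cy,h):
    u,v=at(cx,cy); p=P[int(round(v)),int(round(u))]; print(n,round(u,1),round(v,1),'depthpt',p.round(3),'ray',ray(d,u,v,h).round(4))
show('washer',353,283,.07); show('canA',254,158,.11); show('canB',196,240,.11)
show('tabL',462,314,.066); show('tabR',418,370,.066); show('tonguehole',390,303,.06)
show('pintop',641,367,.11); show('big',250,460,.1); show('blue',125,470,.1); show('weight',558,185,.044); show('spout',498,118,.25);show('spoutb',498,118,.2)
for c in[(300,230),(330,210),(340,330),(410,262),(365,340)]: show('ear',*c,.07)
W=pts(load('side')); s=load('side')
def ss(n,cx,cy,h):
    u=245+cx/4.4;v=215+cy/4.4; print(n,W[int(round(v)),int(round(u))].round(3),ray(s,u,v,h).round(4))
ss('washer',358,283,.07); ss('pintop',510,45,.11); ss('canA',192,295,.11); ss('canB',266,340,.11)
ss('tabtopR',410,215,.066);ss('tabtopL',470,250,.066); ss('ear',310,270,.07)
E
```

```text
washer 267.6 230.2 depthpt [0.431 0.507 0.061] ray [0.4309 0.5073 0.07  ]
canA 250.0 208.0 depthpt [0.503 0.559 0.097] ray [0.502  0.5564 0.11  ]
canB 239.7 222.6 depthpt [0.456 0.59  0.103] ray [0.4572 0.5892 0.11  ]
tabL 286.9 235.7 depthpt [0.409 0.449 0.009] ray [0.4116 0.4457 0.066 ]
tabR 279.1 245.6 depthpt [0.379 0.471 0.071] ray [0.3802 0.4715 0.066 ]
tonguehole 274.1 233.7 depthpt [0.417 0.492 0.023] ray [0.4188 0.4874 0.06  ]
pintop 318.6 245.1 depthpt [0.381 0.343 0.114] ray [0.3807 0.3439 0.11  ]
big 249.3 261.6 depthpt [0.334 0.562 0.109] ray [0.3343 0.5626 0.1   ]
blue 227.2 263.4 depthpt [0.332 0.631 0.107] ray [0.3305 0.632  0.1   ]
weight 303.9 212.8 depthpt [0.484 0.389 0.043] ray [0.485  0.3897 0.044 ]
spout 293.3 200.9 depthpt [0.512 0.413 0.248] ray [0.5123 0.4123 0.25  ]
spoutb 293.3 200.9 depthpt [0.512 0.413 0.248] ray [0.5154 0.4151 0.2   ]
ear 258.2 220.8 depthpt [0.461 0.539 0.064] ray [0.462  0.5371 0.07  ]
ear 263.5 217.2 depthpt [0.475 0.527 0.026] ray [0.473  0.5198 0.07  ]
ear 265.3 238.5 depthpt [0.403 0.517 0.065] ray [0.4043 0.5152 0.07  ]
ear 277.7 226.5 depthpt [0.444 0.477 0.037] ray [0.4421 0.4745 0.07  ]
ear 269.7 240.3 depthpt [0.398 0.504 0.037] ray [0.3982 0.501  0.07  ]
washer [0.434 0.501 0.064] [0.4317 0.5086 0.07  ]
pintop [0.379 0.346 0.113] [0.3797 0.3425 0.11  ]
canA [0.501 0.563 0.096] [0.4974 0.5785 0.11  ]
canB [0.459 0.595 0.105] [0.4561 0.6012 0.11  ]
tabtopR [0.416 0.453 0.072] [0.4165 0.4456 0.066 ]
tabtopL [0.38  0.472 0.069] [0.3813 0.4671 0.066 ]
ear [0.458 0.504 0.071] [0.4574 0.5039 0.07  ]
```

```bash
python3 - <<'E'
from h import *
Q=[]
for n in('top','side'):
    d=load(n);P=pts(d)[d['range_z']>0].reshape(-1,3);Q.append(P)
P=np.vstack(Q); r=np.hypot(P[:,0],P[:,1]); a=np.degrees(np.arctan2(P[:,1],P[:,0]))
print('max height by angle (rows) / radius bins .2-.3 ... .8-.9')
for A in range(-80,70,10):
    print(A,[round(float(P[m][:,2].max()),2) if (m:=(a>=A)&(a<A+10)&(r>=R)&(r<R+.1)).any() else None for R in np.arange(.2,.9,.1)])
E
```

```text
max height by angle (rows) / radius bins .2-.3 ... .8-.9
-80 [-0.86, 0.52, 0.5, 0.48, 0.01, 0.01, 0.35]
-70 [0.65, 0.56, -0.86, 0.49, 0.48, 0.01, 0.32]
-60 [0.66, 0.61, -0.86, -0.86, 0.01, 0.01, 0.4]
-50 [0.66, -0.86, -0.86, -0.86, -0.0, 0.01, 0.02]
-40 [-0.77, -0.86, -0.86, 0.04, 0.07, 0.01, 0.01]
-30 [-0.86, -0.86, 0.0, 0.04, 0.52, 0.65, 0.53]
-20 [0.7, -0.87, 0.01, 0.01, 0.52, 0.66, 0.66]
-10 [0.72, -0.87, 0.01, 0.01, 0.99, 0.66, 0.66]
0 [0.72, -0.0, 0.08, 0.09, 0.99, 0.66, 0.01]
10 [0.72, 0.0, 0.41, 0.6, 0.99, 0.99, 0.01]
20 [0.43, 0.12, 0.4, 0.6, 0.99, 0.99, 0.11]
30 [-0.77, -0.87, 0.07, 0.08, 0.99, 0.99, 0.99]
40 [0.01, -0.87, 0.1, 0.12, 0.08, 0.99, 1.05]
50 [0.0, -0.86, 0.0, 0.01, 0.11, 0.99, 0.99]
60 [-0.79, -0.86, -0.86, 0.01, 0.11, 0.11, 0.01]
```

```bash
python3 - <<'E'
from h import *
Q=[]
for n in('top','side'):
    d=load(n);P=pts(d)[d['range_z']>0].reshape(-1,3);Q.append(P)
P=np.vstack(Q)
print('zmin/zmax for z>.1; rows x, cols y -0.05...0.5 step .05')
for X in np.arange(.2,.75,.05):
    print(round(X,2),[(f"{P[m][:,2].min():.2f}-{P[m][:,2].max():.2f}") if (m:=(P[:,0]>=X)&(P[:,0]<X+.05)&(P[:,1]>=Y)&(P[:,1]<Y+.05)&(P[:,2]>.1)&(P[:,2]<.95)).sum()>3 else '-' for Y in np.arange(-.1,.5,.05)])
E
```

```text
zmin/zmax for z>.1; rows x, cols y -0.05...0.5 step .05
0.2 ['-', '0.21-0.72', '0.18-0.72', '0.18-0.71', '0.22-0.27', '-', '-', '-', '-', '-', '-', '-']
0.25 ['-', '0.24-0.70', '0.21-0.70', '-', '-', '-', '-', '-', '-', '-', '-', '-']
0.3 ['-', '-', '-', '-', '-', '-', '-', '-', '-', '-', '-', '-']
0.35 ['-', '-', '-', '-', '0.10-0.19', '0.10-0.20', '-', '-', '0.10-0.12', '0.10-0.11', '-', '-']
0.4 ['-', '-', '-', '-', '-', '0.17-0.35', '-', '-', '-', '-', '-', '-']
0.45 ['-', '-', '-', '-', '-', '0.31-0.49', '-', '-', '-', '-', '0.21-0.24', '-']
0.5 ['-', '-', '-', '-', '0.40-0.43', '0.10-0.60', '0.10-0.60', '0.22-0.42', '0.23-0.26', '0.21-0.26', '0.20-0.65', '0.63-0.66']
0.55 ['-', '-', '-', '-', '0.39-0.43', '0.35-0.66', '0.10-0.66', '0.23-0.66', '0.23-0.66', '0.24-0.66', '0.63-0.66', '0.65-0.66']
0.6 ['-', '-', '-', '0.63-0.66', '0.39-0.66', '0.18-0.66', '0.10-0.66', '0.41-0.66', '0.65-0.66', '0.65-0.66', '0.65-0.66', '0.65-0.66']
0.65 ['0.39-0.66', '0.63-0.66', '0.63-0.66', '0.65-0.66', '0.65-0.66', '0.65-0.72', '0.65-0.72', '0.65-0.66', '0.65-0.66', '0.11-0.66', '-', '-']
0.7 ['0.11-0.66', '0.65-0.66', '0.65-0.66', '0.65-0.66', '0.65-0.66', '0.65-0.66', '-', '-', '-', '0.11-0.11', '-', '-']
```

```bash
cat >> h.py <<'E'
from scipy.spatial.transform import Rotation as Rn
def pose():
    o=ctrl.get_obs(); R=Rn.from_rotvec(o['tool_rot']).as_matrix(); return np.array(o['tool_pos']),np.degrees(np.arctan2(R[1,0],R[0,0])),R
def plan(wps,op=8.5,step=.055):
    "rows to waypoints [(x,y,z,theta_deg)] with tool vertical"
    p,th,R=pose(); print('now',p.round(4),round(th,2),'tilt z',R[:,2].round(4))
    for w in wps:
        w=np.array(w,float); dth=(w[3]-th+180)%360-180 if abs(w[3]-th)>180 else w[3]-th
        n=int(max(np.ceil(np.linalg.norm(w[:3]-p)/step),np.ceil(abs(dth)/10),1)); rows=[]; e=np.zeros(4)
        for i in range(n):
            c,s=np.cos(np.radians(th)),np.sin(np.radians(th)); t=(w[:3]-p)/(n-i)*100
            r=[round(c*t[0]+s*t[1],2),round(s*t[0]-c*t[1],2),round(-t[2],2)]; a=round(-(w[3]-th)/(n-i),1)
            rows.append([op,r,a]); p=p+np.array([c*r[0]+s*r[1],s*r[0]-c*r[1],-r[2]])/100; th-=a
        print(w.tolist(),len(rows),rows)
E
python3 - <<'E'
from h import *
d=grab('wrist'); p,th,R=pose(); T=d['cam_to_world']; print(R.T@(T[:3,3]-p), (R.T@T[:3,:3]).round(3),d['fx'],d['cx'],d['cy'])
plan([(.38,-.12,.38,70),(.35,.16,.40,114),(.36,.40,.26,137)])
E
```

```text
[ 7.42261396e-02  4.90423921e-05 -1.24322930e-01] [[ 0.001 -0.956 -0.293]
 [ 1.     0.     0.001]
 [-0.001 -0.293  0.956]] 309.70691628693146 320.4513293613183 198.39733932619833
now [ 0.1719 -0.6004  0.249 ] 15.98 tilt z [-3.0e-04  1.7e-03 -1.0e+00]
[0.38, -0.12, 0.38, 70.0] 10 [[8.5, [np.float64(3.32), np.float64(-4.05), np.float64(-1.31)], np.float64(-5.4)], [8.5, [np.float64(3.69), np.float64(-3.71), np.float64(-1.31)], np.float64(-5.4)], [8.5, [np.float64(4.02), np.float64(-3.35), np.float64(-1.31)], np.float64(-5.4)], [8.5, [np.float64(4.32), np.float64(-2.96), np.float64(-1.31)], np.float64(-5.4)], [8.5, [np.float64(4.58), np.float64(-2.54), np.float64(-1.31)], np.float64(-5.4)], [8.5, [np.float64(4.8), np.float64(-2.1), np.float64(-1.31)], np.float64(-5.4)], [8.5, [np.float64(4.97), np.float64(-1.63), np.float64(-1.31)], np.float64(-5.4)], [8.5, [np.float64(5.11), np.float64(-1.16), np.float64(-1.31)], np.float64(-5.4)], [8.5, [np.float64(5.19), np.float64(-0.68), np.float64(-1.31)], np.float64(-5.4)], [8.5, [np.float64(5.23), np.float64(-0.18), np.float64(-1.31)], np.float64
[... 344 characters left out ...]
3)], np.float64(-7.3)], [8.5, [np.float64(4.69), np.float64(0.26), np.float64(-0.34)], np.float64(-7.4)], [8.5, [np.float64(4.61), np.float64(0.87), np.float64(-0.33)], np.float64(-7.3)]]
[0.36, 0.4, 0.26, 137.0] 6 [[8.5, [np.float64(3.59), np.float64(1.78), np.float64(2.33)], np.float64(-3.8)], [8.5, [np.float64(3.46), np.float64(2.01), np.float64(2.33)], np.float64(-3.8)], [8.5, [np.float64(3.32), np.float64(2.24), np.float64(2.33)], np.float64(-3.9)], [8.5, [np.float64(3.16), np.float64(2.45), np.float64(2.34)], np.float64(-3.8)], [8.5, [np.float64(2.99), np.float64(2.66), np.float64(2.33)], np.float64(-3.9)], [8.5, [np.float64(2.8), np.float64(2.86), np.float64(2.34)], np.float64(-3.8)]]
```

Emit:
send_rows --rows '[[8.5,[3.3,-4.1,-1.3],-5.4],[8.5,[3.7,-3.7,-1.3],-5.4],[8.5,[4.0,-3.4,-1.3],-5.4],[8.5,[4.3,-3.0,-1.3],-5.4],[8.5,[4.6,-2.5,-1.3],-5.4],[8.5,[4.8,-2.1,-1.3],-5.4],[8.5,[5.0,-1.6,-1.3],-5.4],[8.5,[5.1,-1.2,-1.3],-5.4],[8.5,[5.2,-0.7,-1.3],-5.4],[8.5,[5.2,-0.2,-1.3],-5.4]]'

```text
t: 1.4
tool_pos: [0.3793, -0.1178, 0.3802]
tool_rot: [2.571, 1.805, 0.0]
contact_force: [0.8, -0.2, 0.2]
opening: 0.085
grip_force: 0.0
```

Emit:
send_rows --rows '[[8.5,[4.2,-2.1,-0.3],-7.3],[8.5,[4.4,-1.5,-0.3],-7.3],[8.5,[4.6,-0.9,-0.3],-7.4],[8.5,[4.7,-0.3,-0.3],-7.3],[8.5,[4.7,0.3,-0.3],-7.4],[8.5,[4.6,0.9,-0.3],-7.3]]'

```text
t: 2.15
tool_pos: [0.3498, 0.1619, 0.398]
tool_rot: [1.706, 2.638, 0.0]
contact_force: [1.0, -0.6, 0.3]
opening: 0.085
grip_force: 0.0
```

Emit:
send_rows --rows '[[8.5,[3.6,1.8,2.3],-3.8],[8.5,[3.5,2.0,2.3],-3.8],[8.5,[3.3,2.2,2.3],-3.9],[8.5,[3.2,2.5,2.3],-3.8],[8.5,[3.0,2.7,2.3],-3.9],[8.5,[2.8,2.9,2.3],-3.8],[8.5,[0,0,0],0]]'

```text
t: 3.02
tool_pos: [0.3593, 0.4024, 0.2564]
tool_rot: [-1.147, -2.921, 0.009]
contact_force: [0.5, -0.5, -0.5]
opening: 0.0852
grip_force: 0.0
```

```bash
python3 - <<'E'
from h import *
d=grab('wrist'); o=ctrl.get_obs(); print(o['t'],o['q'].round(3)); plan([])
E
```

```text
3.075 [ 0.702 -0.155  1.799 -0.     1.501 -0.119]
now [0.36   0.4018 0.2581] 137.05 tilt z [-0.0028 -0.0027 -1.    ]
```

View pics/wrist_raw.png

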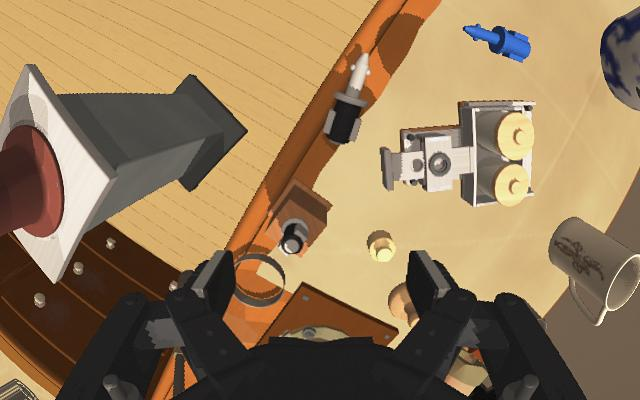

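The wrist view shows the washer at (439,162), the tab at (387,168), the target pin in its socket at (295,232), the larger loose pin at (348,105) and the blue one at (500,42). I'll crop the clevis and the target pin.

```bash
python3 - <<'E'
from h import *
f=load('wrist')['frame'][:,:,::-1]
a=cv2.resize(f[120:210,375:475],None,fx=4,fy=4,interpolation=cv2.INTER_CUBIC); b=cv2.resize(f[180:270,255:355],None,fx=4,fy=4,interpolation=cv2.INTER_CUBIC)
cv2.imwrite('pics/c1.png',np.hstack([a,b]))
E
```

```text
(no output)
```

View pics/c1.png

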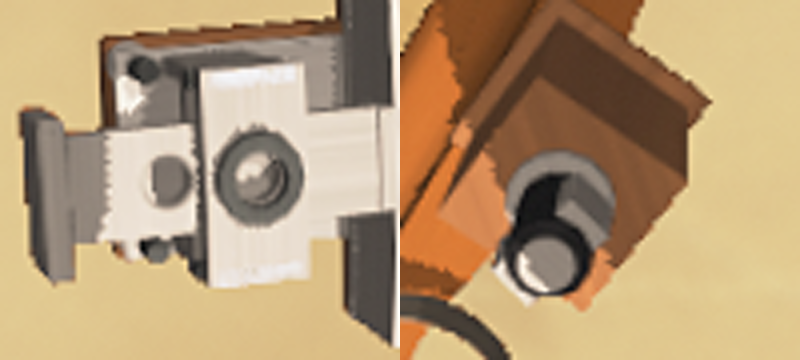

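The left crop shows the washer centred at (258,178), the tongue hole at (168,181), ear corners (203,68) and (208,287), and the tab at x=25–70. The right crop shows the pin top at (548,262), the flange at (560,200), and a steel button facing upper right, which means the buttons lie roughly along world ±y.

```bash
cat >> h.py <<'E'
def wray(d,u,v):
    x,y=(u-d['cx'])/d['fx'],(v-d['cy'])/d['fy']; r=np.hypot(x,y); s=np.sin(r)/r if r>1e-9 else 1
    return d['cam_to_world'][:3,:3]@np.array([x*s,y*s,np.cos(r)]), np.cos(r)
def wpt(d,u,v,h=None):
    r,c=wray(d,u,v); o=d['cam_to_world'][:3,3]
    z=float(d['range_z'][int(round(v)),int(round(u))]); return o+(r*z/c if h is None else r*(h-o[2])/r[2])
E
python3 - <<'E'
from h import *
d=load('wrist')
def A(n,x,y,h,u0=375,v0=120):
    u,v=u0+x/4,v0+y/4; p=wpt(d,u,v,h);print(n,p.round(4),'depth',wpt(d,u,v).round(4)); return p
w=A('washer',258,178,.068); t=A('tonguehole',168,181,.056)
A('earsurf',255,95,.065);A('earsurf',255,255,.065)
e=[A('ear',*c,.066) for c in[(203,68),(300,65),(308,275),(208,287)]]
A('tabtop',28,115,.068);A('tabtopR',62,282,.068); A('tab mid',45,200,.066); A('tabbk',38,114,.068)
for a,b in((0,3),(1,2)): v=e[a]-e[b]; print('ydir',v.round(4),np.linalg.norm(v),np.degrees(np.arctan2(v[1],v[0]))+0)
print('ear centre',np.mean(e,0))
for h in(.11,.115):A('pintop',551,263,h,155,180)
A('flange',560,200,.075,155,180)
for q in((590,180),(612,190),(560,215),(610,240),(585,210),(515,285)): A('btn',*q,.1,155,180)
for q in((620,120),(650,190)): A('sockettop',*q,.07,155,180)
E
```

```text
washer [0.4322 0.5068 0.068 ] depth [0.4348 0.5078 0.0616]
tonguehole [0.42   0.4881 0.056 ] depth [0.4305 0.4913 0.0261]
earsurf [0.415  0.5207 0.065 ] depth [0.4142 0.5202 0.0673]
earsurf [0.45   0.4935 0.065 ] depth [0.4484 0.493  0.0685]
ear [0.3994 0.5136 0.066 ] depth [0.3995 0.5137 0.0656]
ear [0.4169 0.5358 0.066 ] depth [0.4159 0.5351 0.0687]
ear [0.4651 0.502  0.066 ] depth [0.4634 0.5015 0.0694]
ear [0.4474 0.4774 0.066 ] depth [0.4764 0.4824 0.0017]
tabtop [0.3772 0.4695 0.068 ] depth [0.3783 0.4698 0.0633]
tabtopR [0.4175 0.4476 0.068 ] depth [0.4151 0.4477 0.0747]
tab mid [0.3978 0.4584 0.066 ] depth [0.3957 0.4583 0.0734]
tabbk [0.3787 0.4716 0.068 ] depth [0.3798 0.4719 0.0633]
ydir [-0.048   0.0362  0.    ] 0.06012325788017452 142.99765925819102
ydir [-0.0482  0.0337  0.    ] 0.05886541287799441 145.03008246318274
ear centre [0.43220532 0.50722095 0.066     ]
pintop [0.3813 0.3434 0.11  ] depth [0.3806 0.3443 0.1123]
pintop [0.3799 0.3454 0.115 ] depth [0.3806 0.3443 0.1123]
flange [0.3794 0.3442 0.075 ] depth [0.3719 0.3552 0.1057]
btn [0.3745 0.3623 0.1   ] depth [0.3805 0.3544 0.0757]
btn [0.38   0.3644 0.1   ] depth [0.3868 0.3564 0.0746]
btn [0.3762 0.3503 0.1   ] depth [0.3741 0.3533 0.1082]
btn [0.3895 0.3548 0.1   ] depth [0.3983 0.3444 0.0705]
btn [0.3794 0.3558 0.1   ] depth [0.3778 0.3579 0.106 ]
btn [0.3823 0.3281 0.1   ] depth [0.3798 0.3323 0.1094]
sockettop [0.3749 0.3704 0.07  ] depth [0.3768 0.3681 0.0615]
sockettop [0.395  0.3625 0.07  ] depth [0.3948 0.3627 0.0705]
```

```bash
python3 - <<'E'
from h import *
plan([(.376,.430,.15,144),(.376,.430,.070,144)],op=0,step=.03)
E
```

```text
now [0.36   0.4018 0.2581] 137.05 tilt z [-0.0028 -0.0027 -1.    ]
[0.376, 0.43, 0.15, 144.0] 4 [[0, [np.float64(0.19), np.float64(0.79), np.float64(2.7)], np.float64(-1.7)], [0, [np.float64(0.16), np.float64(0.79), np.float64(2.7)], np.float64(-1.8)], [0, [np.float64(0.14), np.float64(0.8), np.float64(2.71)], np.float64(-1.7)], [0, [np.float64(0.11), np.float64(0.8), np.float64(2.7)], np.float64(-1.8)]]
[0.376, 0.43, 0.07, 144.0] 3 [[0, [np.float64(0.0), np.float64(0.0), np.float64(2.67)], np.float64(0.0)], [0, [np.float64(0.0), np.float64(0.0), np.float64(2.67)], np.float64(0.0)], [0, [np.float64(0.0), np.float64(0.0), np.float64(2.66)], np.float64(0.0)]]
```

Emit:
send_rows --rows '[[0,[0.2,0.8,2.7],-1.7],[0,[0.2,0.8,2.7],-1.8],[0,[0.1,0.8,2.7],-1.7],[0,[0.1,0.8,2.7],-1.8],[0,[0,0,0],0],[0,[0,0,0],0],[0,[0,0,2.7],0],[0,[0,0,2.7],0],[0,[0,0,2.7],0],[0,[0,0,0],0]]' --newtons 20

```text
t: 4.32
tool_pos: [0.3764, 0.4291, 0.0706]
tool_rot: [-0.972, -2.986, 0.003]
contact_force: [0.1, 0.2, 0.6]
opening: 0.0001
grip_force: 0.0
```

Emit:
send_rows --rows '[[0,[0,0.5,0],0],[0,[0,0.5,0],0],[0,[0,0.5,0],0],[0,[0,0.3,0],0],[0,[0,0.3,0],0],[0,[0,0,0],0]]'

```text
t: 5.08
tool_pos: [0.3893, 0.447, 0.0709]
tool_rot: [-0.971, -2.987, 0.0]
contact_force: [-0.8, -0.6, 0.9]
opening: 0.0001
grip_force: 0.3
```

Emit:
send_rows --rows '[[0,[0,0.3,0],0],[0,[0,0.3,0],0],[0,[0,0.3,0],0],[0,[0,0.3,0],0],[0,[0,0.3,0],0]]'

```text
t: 5.7
tool_pos: [0.3981, 0.4592, 0.0708]
tool_rot: [-0.971, -2.987, 0.001]
contact_force: [-1.8, -2.7, 0.4]
opening: -0.0001
grip_force: 1.4
```

Emit:
send_rows --rows '[[0,[0,0.2,0],0],[0,[0,0.2,0],0],[0,[0,0.1,0],0]]'

```text
t: 6.08
tool_pos: [0.401, 0.4632, 0.0708]
tool_rot: [-0.971, -2.987, 0.0]
contact_force: [-2.0, -1.5, -0.3]
opening: -0.0001
grip_force: 1.3
```

Emit:
send_rows --rows '[[0,[0,0.15,0],0],[0,[0,0.15,0],0]]'

```text
t: 6.32
tool_pos: [0.4027, 0.4656, 0.0708]
tool_rot: [-0.971, -2.987, 0.0]
contact_force: [-2.3, -2.2, -1.1]
opening: -0.0001
grip_force: 1.3
```

Emit:
send_rows --rows '[[0,[0,0.1,0],0],[0,[0,0.1,0],0]]'

```text
t: 6.58
tool_pos: [0.4039, 0.4672, 0.0708]
tool_rot: [-0.971, -2.987, 0.0]
contact_force: [-3.3, -1.2, -0.1]
opening: 0.0002
grip_force: 1.3
```

Emit:
send_rows --rows '[[0,[0,0.1,0],0],[0,[0,0.1,0],0]]'

```text
t: 6.82
tool_pos: [0.4042, 0.4677, 0.0708]
tool_rot: [-0.971, -2.986, 0.007]
contact_force: [-8.4, -7.0, 4.2]
opening: -0.0002
grip_force: 5.3
```

Emit:
send_rows --rows '[[0,[0,0.05,0],0],[0,[0,0.05,0],0]]'

```text
t: 7.08
tool_pos: [0.4043, 0.4677, 0.0708]
tool_rot: [-0.97, -2.985, 0.011]
contact_force: [-8.9, -9.5, 6.7]
opening: -0.0
grip_force: 6.8
```

The tray is hard against its stop at about 13 N. I'll back off and go above the pin with the fingers along its buttons.

Emit:
send_rows --rows '[[0,[0,-1.0,0],0],[0,[0,-1.5,0],0],[0,[0,-1.5,0],0],[0,[0,0,-4],0],[0,[0,0,-4],0],[0,[0,0,-4],0],[0,[0,0,0],0]]'

```text
t: 7.95
tool_pos: [0.3839, 0.4385, 0.1961]
tool_rot: [0.97, 2.983, 0.013]
contact_force: [-0.2, 0.8, 0.2]
opening: -0.0001
grip_force: 0.0
```

```bash
python3 - <<'E'
from h import *
plan([(.381,.344,.22,184)],op=6)
E
```

```text
now [0.3839 0.4385 0.1961] 143.97 tilt z [ 0.0071  0.0062 -1.    ]
[0.381, 0.344, 0.22, 184.0] 5 [[6, [np.float64(-1.06), np.float64(-1.56), np.float64(-0.48)], np.float64(-8.0)], [6, [np.float64(-0.84), np.float64(-1.7), np.float64(-0.48)], np.float64(-8.0)], [6, [np.float64(-0.59), np.float64(-1.8), np.float64(-0.48)], np.float64(-8.0)], [6, [np.float64(-0.34), np.float64(-1.86), np.float64(-0.48)], np.float64(-8.0)], [6, [np.float64(-0.07), np.float64(-1.88), np.float64(-0.47)], np.float64(-8.0)]]
```

Emit:
send_rows --rows '[[6,[-1.1,-1.6,-0.5],-8],[6,[-0.8,-1.7,-0.5],-8],[6,[-0.6,-1.8,-0.5],-8],[6,[-0.3,-1.9,-0.5],-8],[6,[-0.1,-1.9,-0.5],-8],[6,[0,0,0],0],[6,[0,0,0],0]]'

```text
t: 8.82
tool_pos: [0.3786, 0.3418, 0.2151]
tool_rot: [0.106, -3.139, 0.0]
contact_force: [-0.4, 0.7, 0.9]
opening: 0.0597
grip_force: 0.0
```

```bash
python3 - <<'E'
from h import *
d=grab('wrist'); plan([]); p,th,R=pose()
T=d['cam_to_world']
def proj(P):
    c=T[:3,:3].T@(np.array(P)-T[:3,3]); r=np.arctan2(np.hypot(c[0],c[1]),c[2]); k=r/np.hypot(c[0],c[1]); return d['cx']+d['fx']*k*c[0],d['cy']+d['fy']*k*c[1]
f=d['frame'][:,:,::-1]
u,v=map(int,proj((.3805,.344,.09))); a=f[max(0,v-50):v+50,u-65:u+65]; print('pin crop origin',u-65,max(0,v-50),proj((.3805,.344,.11)))
u,v=map(int,proj((.4322,.507,.067))); print('washer px',u,v, ray(load('top'),0,0,0)*0)
cv2.imwrite('pics/c2.png',cv2.resize(a,None,fx=5,fy=5,interpolation=cv2.INTER_CUBIC))
E
```

```text
now [0.3786 0.342  0.2152] -176.09 tilt z [-9.e-04 -3.e-04 -1.e+00]
pin crop origin 258 149 (np.float64(323.59380615319907), np.float64(206.83999690622284))
washer px 471 249 [0. 0. 0.]
```

View pics/c2.png

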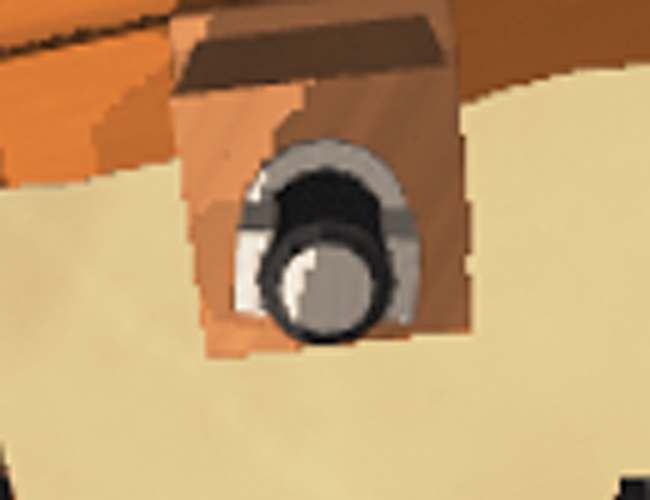

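The pin top is at crop (326,288), which is full-image (323,207) and matches the prediction to within 0.5 px. The buttons sit left and right at (252,270) and (405,275), so a turn of about 3° remains.

Emit:
send_rows --rows '[[6,[-0.2,0.2,2.0],3],[6,[0,0,3.0],0],[6,[0,0,3.0],0],[6,[0,0,2.0],0],[6,[0,0,1.0],0],[6,[0,0,0.5],0],[6,[0,0,0],0],[6,[0,0,0],0]]'

```text
t: 9.88
tool_pos: [0.3814, 0.3444, 0.102]
tool_rot: [-0.027, 3.14, 0.002]
contact_force: [0.4, -0.9, -0.3]
opening: 0.0596
grip_force: 0.0
```

Emit:
send_rows --rows '[[2,[0,0,0],0],[2,[0,0,0],0],[2,[0,0,0],0],[2,[0,0,0],0],[2,[0,0,0],0],[2,[0,0,0],0]]' --newtons 40

```text
t: 10.62
tool_pos: [0.3813, 0.3442, 0.1022]
tool_rot: [-0.027, 3.14, 0.001]
contact_force: [-2.0, -1.2, 5.8]
opening: 0.021
grip_force: 40.3
```

```bash
python3 - <<'E'
from h import *
d=grab('wrist'); f=d['frame'][:,:,::-1]; o=ctrl.get_obs(); print(o['tool_pos'],o['contact_force'],o['opening'],o['grip_force'])
s=grab('side')['frame'][150:290,290:430,::-1]
cv2.imwrite('pics/c3.png',np.hstack([cv2.resize(f[120:300,240:400],(480,540)),cv2.resize(s,(320,320)).repeat(1,0)[:320] if 0 else cv2.copyMakeBorder(cv2.resize(s,(320,320)),0,220,0,0,cv2.BORDER_CONSTANT)]))
E
```

```text
[0.3813244  0.34425118 0.10224721] [-1.24091974 -0.4639192   5.0838619 ] 0.02149440584987501 40.289157405495644
```

View pics/c3.png

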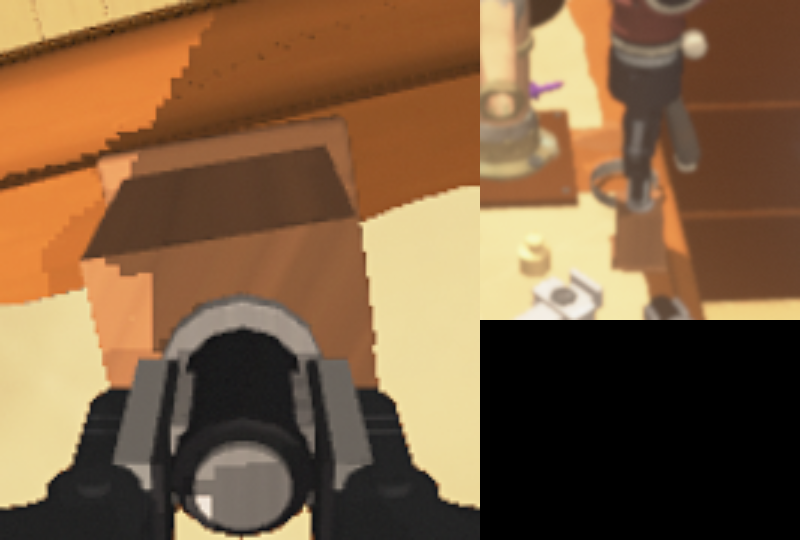

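Both pads sit squarely on the buttons, and the pin is still in its socket. Lifting it now.

Emit:
send_rows --rows '[[2,[0,0,-0.3],0],[2,[0,0,-0.7],0],[2,[0,0,-1.0],0],[2,[0,0,-1.5],0],[2,[0,0,-1.5],0],[2,[0,0,-1.5],0],[2,[0,0,-1.0],0],[2,[0,0,0],0]]'

```text
t: 11.72
tool_pos: [0.3813, 0.3444, 0.1773]
tool_rot: [-0.027, 3.14, 0.002]
contact_force: [0.1, -0.4, -2.0]
opening: 0.0211
grip_force: 39.3
```

```bash
python3 - <<'E'
from h import *
plan([(.390,.43,.175,144),(.4322,.507,.165,144)],op=2,step=.03)
E
```

```text
now [0.3813 0.3444 0.1773] -179.02 tilt z [ 0.0018  0.0012 -1.    ]
[0.39, 0.43, 0.175, 144.0] 4 [[2, [np.float64(-0.25), np.float64(2.14), np.float64(0.06)], np.float64(-80.8)], [2, [np.float64(-2.15), np.float64(0.09), np.float64(0.06)], np.float64(-80.7)], [2, [np.float64(-0.44), np.float64(-2.1), np.float64(0.06)], np.float64(-80.8)], [2, [np.float64(2.01), np.float64(-0.77), np.float64(0.05)], np.float64(-80.7)]]
[0.4322, 0.507, 0.165, 144.0] 3 [[2, [np.float64(0.37), np.float64(2.9), np.float64(0.33)], np.float64(-0.0)], [2, [np.float64(0.37), np.float64(2.91), np.float64(0.34)], np.float64(-0.0)], [2, [np.float64(0.37), np.float64(2.9), np.float64(0.33)], np.float64(-0.0)]]
```

```bash
sed -i "s/dth=(w\[3\].*$/th+=360*round((w[3]-th)\/360); dth=w[3]-th/" h.py; python3 - <<'E'
from h import *
plan([(.390,.43,.175,144),(.420,.495,.165,144)],op=2,step=.03)
E
```

```text
now [0.3813 0.3444 0.1773] -179.02 tilt z [ 0.0018  0.0012 -1.    ]
[0.39, 0.43, 0.175, 144.0] 4 [[2, [np.float64(-0.25), np.float64(2.14), np.float64(0.06)], np.float64(9.2)], [2, [np.float64(0.09), np.float64(2.15), np.float64(0.06)], np.float64(9.3)], [2, [np.float64(0.44), np.float64(2.1), np.float64(0.06)], np.float64(9.2)], [2, [np.float64(0.77), np.float64(2.01), np.float64(0.05)], np.float64(9.3)]]
[0.42, 0.495, 0.165, 144.0] 3 [[2, [np.float64(0.46), np.float64(2.34), np.float64(0.33)], np.float64(-0.0)], [2, [np.float64(0.47), np.float64(2.34), np.float64(0.34)], np.float64(-0.0)], [2, [np.float64(0.46), np.float64(2.34), np.float64(0.33)], np.float64(-0.0)]]
```

Emit:
send_rows --rows '[[2,[-0.3,2.1,0.1],9.2],[2,[0.1,2.2,0.1],9.3],[2,[0.4,2.1,0],9.2],[2,[0.8,2.0,0],9.3],[2,[0.5,2.3,0.3],0],[2,[0.5,2.3,0.3],0],[2,[0.5,2.3,0.3],0],[2,[0,0,0],0],[2,[0,0,0],0]]'

```text
t: 12.85
tool_pos: [0.4179, 0.4935, 0.1642]
tool_rot: [-0.971, -2.987, 0.003]
contact_force: [0.5, 0.2, -2.3]
opening: 0.0215
grip_force: 39.5
```

```bash
python3 - <<'E'
from h import *
d=grab('wrist'); plan([]); f=d['frame'][:,:,::-1]
cv2.imwrite('pics/c4.png',cv2.resize(f[130:280,260:450],None,fx=4,fy=4,interpolation=cv2.INTER_CUBIC))
E
```

```text
now [0.418  0.4935 0.1645] 143.97 tilt z [-9.e-04 -1.e-03 -1.e+00]
```

View pics/c4.png

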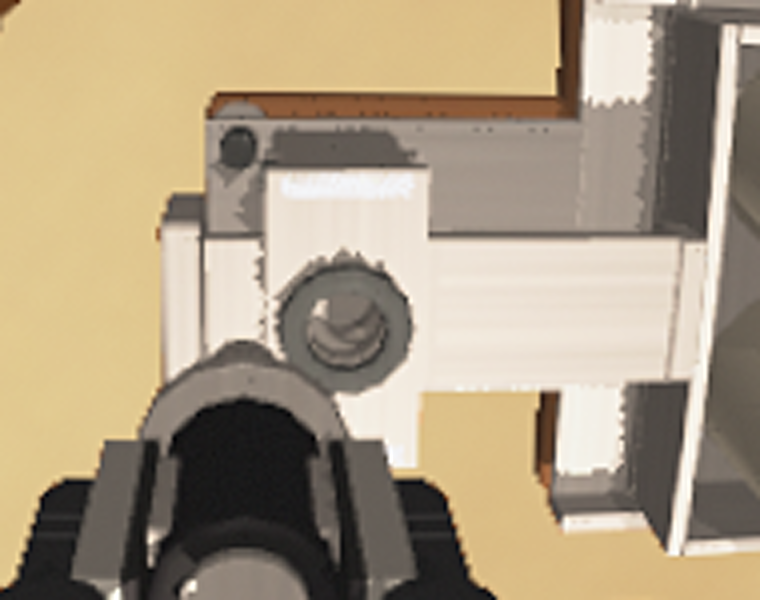

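The crop shows the washer centred at (345,328), with the tray now home and the tongue hole just behind the line. The held pin's flange spans x=142–347, and the nose shows at (242,345).

```bash
python3 - <<'E'
from h import *
d=load('wrist'); p,th,R=pose()
P=lambda x,y,h:wpt(d,260+x/4,130+y/4,h)
w=[P(*c,.069) for c in((280,328),(411,328),(345,265),(345,392))]; print('washer',P(345.5,328,.069).round(4),np.mean(w,0).round(4),np.linalg.norm(w[0]-w[1]),np.linalg.norm(w[2]-w[3]))
for y in((95+100,172),): pass
print('ear z', [wpt(d,260+x/4,130+y/4).round(4).tolist() for x,y in((300,230),(340,220),(400,420),(390,240))])
fl=p[2]-.032
for lab,x,y,h in(('flangeL',142,430,fl+.005),('flangeR',347,430,fl+.005),('flangetop',245,365,fl),('nosetip',242,345,fl-.037)):
    q=P(x,y,h); print(lab,(R.T@(q-p)).round(4))
print('washer in tool',(R.T@(P(345.5,328,.069)-p)).round(4))
E
```

```text
washer [0.4317 0.5069 0.069 ] [0.4319 0.5067 0.069 ] 0.024808219678596644 0.02542471592918528
ear z [[0.4111, 0.5109, 0.0688], [0.4138, 0.518, 0.0691], [0.4542, 0.5046, 0.0677], [0.4225, 0.5233, 0.0687]]
flangeL [ 0.0064 -0.0137  0.027 ]
flangeR [0.0064 0.0137 0.027 ]
flangetop [0.0138 0.0001 0.032 ]
nosetip [ 0.0031 -0.0004  0.069 ]
washer in tool [-0.0033  0.019   0.0955]
```

Emit:
send_rows --rows '[[2,[-0.1,0.7,0],0],[2,[-0.1,0.7,0],0],[2,[-0.1,0.5,0],0],[2,[0,0,0.5],0],[2,[0,0,0.7],0],[2,[0,0,0.7],0],[2,[0,0,0],0]]'

```text
t: 13.78
tool_pos: [0.4313, 0.5073, 0.1445]
tool_rot: [-0.971, -2.986, 0.003]
contact_force: [-0.4, 0.9, -1.6]
opening: 0.0211
grip_force: 39.5
```

Emit:
send_rows --rows '[[2,[0,0,0.3],0],[2,[0,0,0.3],0],[2,[0,0,0],0]]'

```text
t: 14.15
tool_pos: [0.4319, 0.5078, 0.1397]
tool_rot: [-0.971, -2.987, 0.001]
contact_force: [0.9, -0.5, -1.6]
opening: 0.021
grip_force: 39.5
```

Emit:
send_rows --rows '[[2,[0,0,0.2],0],[2,[0,0,0.2],0],[2,[0,0,0],0]]'

```text
t: 14.52
tool_pos: [0.4319, 0.5078, 0.1357]
tool_rot: [-0.971, -2.987, 0.001]
contact_force: [0.2, 0.4, -2.1]
opening: 0.0208
grip_force: 39.5
```

Emit:
send_rows --rows '[[2,[0,0,0.2],0],[2,[0,0,0.2],0],[2,[0,0,0],0]]'

```text
t: 14.9
tool_pos: [0.4319, 0.5078, 0.1317]
tool_rot: [-0.971, -2.987, 0.001]
contact_force: [-0.4, 1.3, -1.7]
opening: 0.0211
grip_force: 39.5
```

Emit:
send_rows --rows '[[2,[0,0,0.2],0],[2,[0,0,0.1],0],[2,[0,0,0],0]]'

```text
t: 15.28
tool_pos: [0.4321, 0.5077, 0.1289]
tool_rot: [0.972, 2.987, -0.001]
contact_force: [0.4, -1.0, -1.5]
opening: 0.0214
grip_force: 39.5
```

Emit:
send_rows --rows '[[2,[0,0,0.1],0],[2,[0,0,0.1],0],[2,[0,0,0.1],0],[2,[0,0,0],0]]'

```text
t: 15.78
tool_pos: [0.4322, 0.5078, 0.1262]
tool_rot: [0.971, 2.987, -0.0]
contact_force: [0.7, -1.0, 0.2]
opening: 0.0214
grip_force: 39.8
```

Emit:
send_rows --rows '[[2,[0,0,0.1],0],[2,[0,0,0.1],0],[2,[0,0,0],0]]'

```text
t: 16.15
tool_pos: [0.4324, 0.5079, 0.1248]
tool_rot: [0.971, 2.987, 0.0]
contact_force: [0.6, -3.9, 4.5]
opening: 0.0215
grip_force: 40.8
```

Emit:
send_rows --rows '[[2,[0,0,0.1],0],[2,[0,0,0.1],0],[2,[0,0,0],0]]'

```text
t: 16.52
tool_pos: [0.4324, 0.5078, 0.1227]
tool_rot: [0.971, 2.987, 0.0]
contact_force: [-1.1, -4.2, 5.7]
opening: 0.021
grip_force: 40.9
```

Emit:
send_rows --rows '[[2,[0,-0.1,0],0],[2,[0,0,0],0]]'

```text
t: 16.77
tool_pos: [0.4321, 0.5075, 0.1227]
tool_rot: [0.971, 2.986, 0.003]
contact_force: [2.4, -2.2, 4.1]
opening: 0.0212
grip_force: 40.5
```

Emit:
send_rows --rows '[[2,[0,0,0.1],0],[2,[0,0,0.1],0],[2,[0,0,0],0]]'

```text
t: 17.15
tool_pos: [0.4316, 0.5073, 0.1196]
tool_rot: [0.971, 2.987, 0.001]
contact_force: [3.2, -0.7, 0.2]
opening: 0.021
grip_force: 39.8
```

Emit:
send_rows --rows '[[2,[-0.06,0,0.1],0],[2,[0,0,0.1],0],[2,[0,0,0],0]]'

```text
t: 17.52
tool_pos: [0.4316, 0.5068, 0.1174]
tool_rot: [-0.971, -2.987, 0.0]
contact_force: [3.3, 2.0, -1.9]
opening: 0.0213
grip_force: 39.7
```

Emit:
send_rows --rows '[[2,[0,0,0.2],0],[2,[0,0,0.2],0],[2,[0,0,0],0]]'

```text
t: 17.9
tool_pos: [0.4317, 0.5066, 0.1134]
tool_rot: [-0.971, -2.987, 0.001]
contact_force: [2.6, 1.6, -1.2]
opening: 0.0213
grip_force: 39.7
```

Emit:
send_rows --rows '[[2,[0,0,0.2],0],[2,[0,0,0.2],0],[2,[0,0,0],0]]'

```text
t: 18.27
tool_pos: [0.4316, 0.5065, 0.1094]
tool_rot: [-0.971, -2.987, 0.001]
contact_force: [1.6, 1.1, -1.9]
opening: 0.0212
grip_force: 39.5
```

Emit:
send_rows --rows '[[2,[0,0,0.2],0],[2,[0,0,0.1],0],[2,[0,0,0],0]]'

```text
t: 18.65
tool_pos: [0.4317, 0.5066, 0.1067]
tool_rot: [-0.971, -2.987, 0.001]
contact_force: [0.7, 1.1, -1.4]
opening: 0.021
grip_force: 39.5
```

Emit:
send_rows --rows '[[2,[0,0,0.1],0],[2,[0,0,0.1],0],[2,[0,0,0],0]]'

```text
t: 19.02
tool_pos: [0.4317, 0.5066, 0.1047]
tool_rot: [-0.971, -2.987, 0.001]
contact_force: [1.1, 0.6, -1.2]
opening: 0.0211
grip_force: 39.5
```

Emit:
send_rows --rows '[[2,[0,0,0.1],0],[2,[0,0,0],0]]'

```text
t: 19.27
tool_pos: [0.4318, 0.5067, 0.1042]
tool_rot: [-0.971, -2.987, 0.0]
contact_force: [-1.2, 0.8, -0.2]
opening: 0.0213
grip_force: 39.7
```

Emit:
send_rows --rows '[[2,[0,0,0.1],0],[2,[0,0,0],0]]'

```text
t: 19.52
tool_pos: [0.4318, 0.5067, 0.1032]
tool_rot: [-0.971, -2.988, 0.0]
contact_force: [-0.8, -1.8, 1.8]
opening: 0.0212
grip_force: 39.8
```

Emit:
send_rows --rows '[[2,[0,0,0.1],0],[2,[0,0,0],0]]'

```text
t: 19.77
tool_pos: [0.4319, 0.5068, 0.1021]
tool_rot: [-0.971, -2.988, 0.0]
contact_force: [-1.4, -1.7, 2.3]
opening: 0.0214
grip_force: 39.9
```

Emit:
send_rows --rows '[[2,[0,0,0.1],0],[2,[0,0,0],0]]'

```text
t: 20.02
tool_pos: [0.4319, 0.5068, 0.1011]
tool_rot: [-0.971, -2.988, -0.0]
contact_force: [-2.2, -0.8, 2.9]
opening: 0.0211
grip_force: 40.0
```

Emit:
send_rows --rows '[[2,[0,0,0.05],0],[2,[0,0,0.05],0],[2,[0,0,0],0]]'

```text
t: 20.4
tool_pos: [0.4319, 0.5067, 0.1002]
tool_rot: [-0.971, -2.988, 0.0]
contact_force: [-2.8, -1.5, 3.7]
opening: 0.0212
grip_force: 40.2
```

Emit:
send_rows --rows '[[2,[0,0,0.05],0],[2,[0,0,0],0]]'

```text
t: 20.65
tool_pos: [0.4319, 0.5068, 0.1002]
tool_rot: [-0.971, -2.988, 0.0]
contact_force: [-3.7, -1.6, 6.5]
opening: 0.0215
grip_force: 40.6
```

Emit:
send_rows --rows '[[2,[0,0,0.05],0],[2,[0,0,0],0]]'

```text
t: 20.9
tool_pos: [0.4319, 0.5068, 0.1002]
tool_rot: [-0.971, -2.988, 0.0]
contact_force: [-3.3, -3.2, 8.6]
opening: 0.0212
grip_force: 40.8
```

Emit:
send_rows --rows '[[3.6,[0,0,0.06],0],[3.6,[0,0,0.04],0],[3.6,[0,0,0],0],[3.6,[0,0,0],0]]'

```text
t: 21.4
tool_pos: [0.4319, 0.5066, 0.0976]
tool_rot: [-0.972, -2.987, 0.0]
contact_force: [-0.4, 0.6, -0.1]
opening: 0.0362
grip_force: 0.0
```

Emit:
send_rows --rows '[[5.5,[0,0,0],0],[5.5,[0,0,0],0],[5.5,[0,0,-1],0],[5.5,[0,0,-2],0],[5.5,[0,0,-3],0],[5.5,[0,-2,-2],0],[5.5,[0,-2,0],0],[5.5,[0,0,0],0],[5.5,[0,0,0],0]]'

```text
t: 22.52
tool_pos: [0.4088, 0.4748, 0.1789]
tool_rot: [0.971, 2.987, 0.002]
contact_force: [0.2, 0.8, -0.2]
opening: 0.0549
grip_force: 0.0
```

```bash
python3 - <<'E'
from h import *
d=grab('wrist'); plan([]); f=d['frame'][:,:,::-1]; T=d['cam_to_world']
c=T[:3,:3].T@(np.array([.432,.507,.08])-T[:3,3]); r=np.arctan2(np.hypot(c[0],c[1]),c[2]); k=r/np.hypot(c[0],c[1]); u,v=int(d['cx']+d['fx']*k*c[0]),int(d['cy']+d['fy']*k*c[1]); print(u,v)
u0,v0=max(0,u-50),max(0,v-50); a=cv2.resize(f[v0:v0+100,u0:u0+100],(500,500),interpolation=cv2.INTER_CUBIC)
s=grab('side')['frame'][255:315,300:345,::-1]; b=cv2.copyMakeBorder(cv2.resize(s,(300,400),interpolation=cv2.INTER_CUBIC),0,100,0,0,cv2.BORDER_CONSTANT)
print(u0,v0); cv2.imwrite('pics/c5.png',np.hstack([a,b]))
E
```

```text
now [0.4088 0.4748 0.1785] 143.97 tilt z [ 6.e-04  7.e-04 -1.e+00]
372 205
322 155
```

View pics/c5.png

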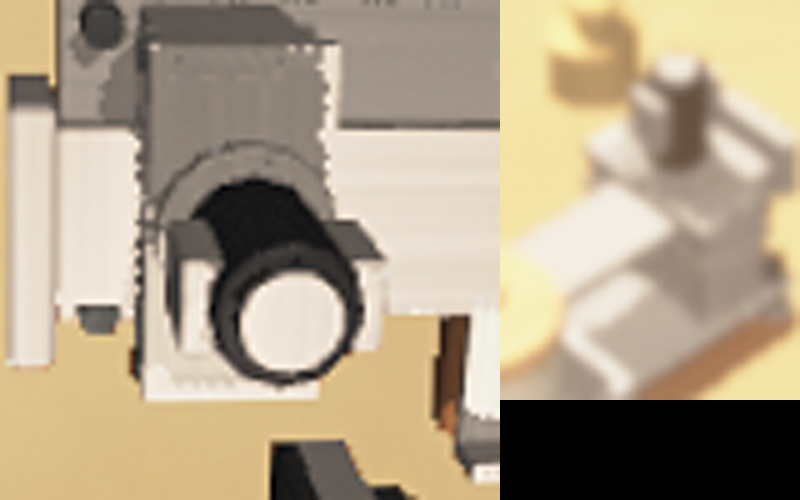

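The pin is seated with its flange on the ear, at crop (245,170), and both buttons are visibly out at (190,290) and (370,290). I'll check the height numerically and then hand in.

```bash
python3 - <<'E'
from h import *
d=load('wrist')
def m(x,y):
    u,v=int(322+x/5),int(155+y/5); return np.median([wpt(d,u+i,v+j) for i in(-1,0,1) for j in(-1,0,1)],0).round(4)
print('top',m(292,322),'ear',m(230,90),m(300,80),'flange top',m(185,190),m(250,155))
w=[wpt(d,322+x/5,155+y/5,.095) for x,y in((182,300),(384,300))]; print('across buttons',np.linalg.norm(w[0]-w[1]))
E
```

```text
top [0.4308 0.5077 0.1123] ear [0.4114 0.5183 0.0684] [0.4165 0.5284 0.0683] flange top [0.4189 0.5038 0.0748] [0.4196 0.5152 0.0757]
across buttons 0.030018261986448108
```

```bash
python3 -c "
from station import ctrl
print(ctrl.finish_job())"
```

```text
the job is handed in; nothing more can be done
None
```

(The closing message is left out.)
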